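# Clear the ink bottle and flip the card box open

## Task

An ink bottle stands in front of the wooden card box. First push the bottle gently sideways along the desk, upright and never lifted, until it stands wholly past either end of the box and no longer in front of it; then push the lid up with the fingertips (its brass lip is made for that) and flip it over until it leans fully back against its stop and stays open by itself. Pinch or grasp nothing, do not press hard, and leave the other things on the desk where they are.

Things in the scene. Friction and masses are not known exactly. Their poses are not given: they have to be found in the camera images.
- card_box: dark wooden card index box, 68 deep (x) x 138 wide (y) x 88 mm high with its lid shut; it stands fast on the desk. Origin: centre of its underside; its own -x is the front (towards the robot, turned by up to 0.35 rad), z up. The body ends and the lid begins at 60 mm height; below that the front is a plain upright wall 34 mm in front of the origin. The lid is a hollow cap 27 mm high
- card_box_lid (a joint): hinge of the lid, rad: 0 shut, grows as the front of the lid rises and goes back, stop at 1.83 (leaning back). The hinge axis is parallel to the box's y at the upper back edge of the body, 35 mm behind the origin and 60 mm high. Below about 0.9 rad the lid falls shut, beyond about 1.3 rad gravity carries it back to the stop and holds it there; between these the slight friction of the hinge may hold it. Lid about 0.28 kg; about 1.5 N at the lip lifts it
- box_hinge (a point): point on the hinge axis at the middle of the box's width; fixed to the box, axes as the box's
- lip_edge (a point): middle of the lower outer edge of the brass lip: a 40 mm wide, 4 mm thick plate that stands out 18 mm level from the front of the lid at its lower edge, in the middle of the width (lid shut: 52 mm in front of the box's origin, underside 62 mm high, free space below it). Moves with the lid; 87 mm from the hinge axis
- ink_bottle: black round ink bottle with a cap, 46 mm diameter at the base, 64 mm high, light, loose. Origin: centre of its underside. Starts upright 102 to 122 mm in front of the box's origin, in front of the lip. It is wholly past the box's end when its centre is more than 92 mm to either side (box y) of the box's origin
- staples_a: bystander: small carton, 38x64x22 mm, beside the left (+y) end of the box; loose. Origin: centre of its underside
- eraser: bystander: eraser, 23x58x13 mm, beside the right (-y) end of the box; loose. Origin: centre of its underside
- wood_block: bystander: plain wooden block, 45x70x40 mm, on the left between the box and the robot; loose. Origin: centre of its underside
There are look-alikes about, which are no part of the job. Of the things like the ink_bottle, leave any that is blue; of the rest the smaller one is meant. What is shaped like the card_box but blue is not meant.

How it is judged (in metres and radians):
On the way, in this order (a step that is already met when the one before it is completed fails the run):
1. the ink bottle has been pushed past an end of the box, upright, while the lid is still shut ((y of ink_bottle in the frame of card_box above 0.088 m or y of ink_bottle in the frame of card_box below -0.088 m) and angle between ink_bottle's own z axis and vertical below 0.15 rad and value of joint card_box_lid below 0.15 rad), for 0.2 s.
2. the lid has been raised past its tipping point (value of joint card_box_lid above 1.25 rad).
At the end, for the whole second after the job is handed in: The lid leans back near its stop (more than 1.7 rad open) and is at rest with nothing touching it; the ink bottle stands upright and still on the desk, its centre more than 88 mm to either side (box y) of the box's middle (value of joint card_box_lid above 1.7 rad and velocity of joint card_box_lid between -0.05 and 0.05 rad/s and (y of ink_bottle in the frame of card_box above 0.088 m or y of ink_bottle in the frame of card_box below -0.088 m) and angle between ink_bottle's own z axis and vertical below 0.1 rad and height (world z) of ink_bottle above -0.005 m and linear speed of ink_bottle below 0.02 m/s).
It fails at once if the ink bottle is lifted off the desk (more than 12 mm) or tipped (more than 0.5 rad) (height (world z) of ink_bottle above 0.012 m or angle between ink_bottle's own z axis and vertical above 0.5 rad).
It fails at once if the lid is opened while the bottle still stands in front of the box (value of joint card_box_lid above 0.3 rad and y of ink_bottle in the frame of card_box between -0.08 and 0.08 m).
It fails at once if the wooden block, the carton of staples or the eraser is moved by more than 25 mm (distance of any of staples_a, eraser, wood_block from where it was at the start of the episode above 0.025 m).
It fails at once if the fingers squeeze or press the ink bottle with more than 15 N (contact force between the fingers and ink_bottle above 15 N).
It fails at once if the fingers squeeze or press the card box or its lid with more than 30 N (contact force between the fingers and card_box above 30 N).
It also fails if it takes over 51 s, if anything falls off the work surface, if the arm or the gripper's body presses on something with over 40 N, if the wrist force passes 120 N, or if a joint passes its speed limit or range.

## Robot

A 6-joint arm with a two-finger parallel gripper is mounted at the origin on the work surface; the furniture and walls round the work are solid. World frame = base frame: x ahead of the robot, y to its left, z up, the work surface at z = 0. Lengths are in mm, angles in degrees, forces in N, time in s.
With the tool pointing down it reaches from about 325 to 925 mm from the base axis. Payload 3.1 kg.
Tool frame: the origin (TCP) lies at the very end of the fingers, on their centre line; the grasp point (between the pads) lies grasp_offset behind it (grasp_offset is the distance from the TCP to the grasp point, in mm); z points along the fingers, x is the direction in which the jaws open and shut, and the axes are right-handed (so a half turn about z gives the same grasp; the last joint's range is limited). The gripper opens to 85 mm and grips with 20 to 120 N. Pads are 22 mm wide; open, the fingers measure 114 mm over their backs; the gripper's body (76 mm by 85 mm) begins 54 mm behind the grasp point. The pads swing forward as they close: fully open they stand 13 mm farther back than shut.
Start: joints at [-78.335, 12.427, 92.441, -0, 75.132, -6.429], TCP at [194.132, -594.098, 231.3] pointing down, gripper open.
Joint ranges: [-157.48, 157.48], [-44.54, 120.13], [17.64, 146.25], [-64.5, 244.5], [7.68, 150.69], [-147.95, 147.95]. Speed limits (degrees/s): [159.86, 159.86, 180, 180, 180, 180].

## Interface

Orientations are given as [roll, pitch, yaw] about the fixed x, y, z axes, in that order (R = Rz(yaw) Ry(pitch) Rx(roll)).
In Python, from station import * gives the robot as it stands. Calls block until the motion is done:
- goto(position, orientation): joint-space move of the TCP to a pose.
- move_l(position, attitude=None, speed=150): straight line of the TCP; attitude=None keeps the orientation; speed is the mean speed in mm/s.
- move_j(angles): joint-space move.
- grip(opening, squeeze=None): finger opening in mm; squeeze is the grip in N (None keeps the last); returns when the fingers have stopped.
- wait(seconds).
- solve_ik(position, orientation): joint angles nearest the present ones, or None.
- get_obs(): the state.
- get_image(name): name is "side" or "top" or "wrist"; returns the picture (420x560x3 uint8, red, green, blue); there is no depth.
- get_calibration(name): a dict with "fx", "fy", "cx", "cy" (pixels), "R" (3x3) and "t" (3): a world point X has camera coordinates R X + t; the wrist camera has in their place "mount" (4x4, takes a point from camera to tool coordinates, whose origin is the TCP and whose axes are the tool frame's). Camera axes: x right, y down, z forward; pixel columns grow to the right and rows downward; lengths in mm; the calibration is good to about 2 mm. A picture is of the moment at which its call begins: read the wrist's pose just before it. get_calibration takes no time and is no camera call.
A pose or a line that the arm cannot do raises Unreachable and nothing moves.
- sign_off(): hands the job in, once; it reports no verdict.
Trained networks look in the newest picture that a camera, given by its name, has taken for a name from the list of things; names that differ only in an ending like _2 or _b are one class to them, and where a whole thing is asked for, a point or a joint stands for the part that bears it (a point fixed in the world has none). Each returns a list of dicts, best first, with "score" (0 to 1); they miss things now and then, are a little off and sometimes report something else, mostly with a low value. They report only what shows in the picture. A call takes as long as a camera call. They do not tell look-alikes from the thing itself.
- spot_in(name, camera): "extent" ([centre column, centre row, width, height] in pixels, round what is visible of it).
- regions_of(name, camera): "region" (420x560 bool, what is visible of it) and "extent" ([centre column, centre row, width, height] in pixels, round what is visible of it).
The state is a dict: "t": time; "joint_pos": joint angles; "qvel": joint speeds; "effort": joint torques, N m; "tcp_pos": TCP position; "ee_rot": TCP orientation; "wrist_force": force on the tool from outside, world axes, zero at the start; "moment": the same for the moment, N m; "grip_width": finger opening in mm.
Only numpy, scipy, OpenCV 4.12 (cv2) and the standard library are available. Lean on these libraries where they do the work, as an engineer would, in place of code of your own. Each camera call takes 0.05 s, during which the arm holds its last target. There are 200 camera calls.

## Working session

There is one attempt and no reset: what is moved stays moved. The work goes in short steps, each a Python script; the robot and the scene stay as the last script left them, time stands still between calls to the robot, and variables do not carry over. Pictures are saved under pics/ and viewed, about 8 in all and at most 12, crops included, and the job is handed in when it is done.

```bash
mkdir -p pics; ls
python3 - <<'E'
from station import *
import cv2, numpy as np
for c in ("top","side"):
    im=get_image(c); cv2.imwrite(f"pics/{c}0.png",im[:,:,::-1])
    K=get_calibration(c); print(c,{k:np.round(v,3).tolist() for k,v in K.items()})
    for n in ("card_box","ink_bottle","lip_edge","staples_a","eraser","wood_block"):
        for d in spot_in(n,c): print(c,n,round(d["score"],2),np.round(d["extent"]).tolist())
print(get_obs()["t"])
E
```

```text
pics
top {'fx': 409.225, 'fy': 409.225, 'cx': 287.687, 'cy': 213.289, 'R': [[0.024, -1.0, 0.014], [-0.998, -0.025, -0.054], [0.054, -0.012, -0.998]], 't': [-66.22, 416.005, 1023.792]}
top card_box 0.8 [394.0, 319.0, 67.0, 41.0]
top card_box 0.59 [274.0, 150.0, 59.0, 50.0]
top ink_bottle 0.87 [299.0, 227.0, 29.0, 30.0]
top ink_bottle 0.83 [239.0, 215.0, 18.0, 21.0]
top ink_bottle 0.82 [284.0, 191.0, 18.0, 18.0]
top ink_bottle 0.17 [232.0, 165.0, 24.0, 26.0]
top lip_edge 0.64 [393.0, 322.0, 61.0, 40.0]
top lip_edge 0.57 [274.0, 150.0, 57.0, 45.0]
top lip_edge 0.25 [233.0, 166.0, 27.0, 24.0]
top staples_a 0.96 [232.0, 166.0, 31.0, 28.0]
top eraser 0.53 [316.0, 138.0, 21.0, 13.0]
top wood_block 0.97 [184.0, 201.0, 32.0, 32.0]
side {'fx': 418.761, 'fy': 418.761, 'cx': 281.74, 'cy': 206.886, 'R': [[-0.946, -0.324, -0.007], [-0.119, 0.367, -0.922], [0.302, -0.872, -0.386]], 't': [377.546, 152.255, 905.345]}
side card_box 0.78 [391.0, 200.0, 35.0, 47.0]
side ink_bottle 0.92 [259.0, 226.0, 20.0, 28.0]
side ink_bottle 0.83 [270.0, 249.0, 21.0, 36.0]
side ink_bottle 0.7 [299.0, 221.0, 28.0, 42.0]
side lip_edge 0.85 [221.0, 210.0, 35.0, 32.0]
side lip_edge 0.59 [391.0, 188.0, 31.0, 24.0]
side staples_a 0.57 [217.0, 249.0, 20.0, 27.0]
side wood_block 0.68 [235.0, 285.0, 22.0, 35.0]
0.7
```

Run:
```python
import cv2
a=cv2.imread("pics/top0.png")[90:270,140:380]; cv2.imwrite("pics/c1.png",cv2.resize(a,(800,600),interpolation=cv2.INTER_CUBIC))
b=cv2.imread("pics/side0.png")[150:330,160:400]; cv2.imwrite("pics/c2.png",cv2.resize(b,(800,600),interpolation=cv2.INTER_CUBIC))
```

```text
(no output)
```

View pics/c1.png

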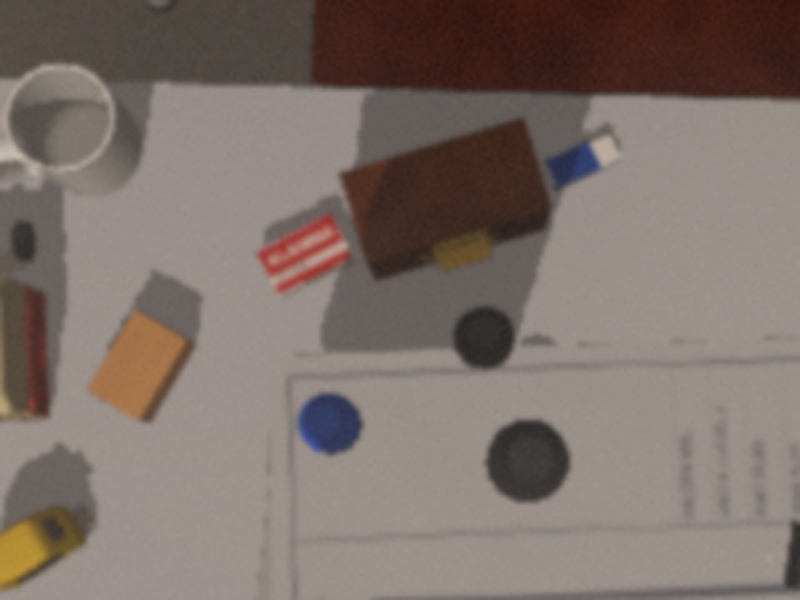

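View pics/c2.png

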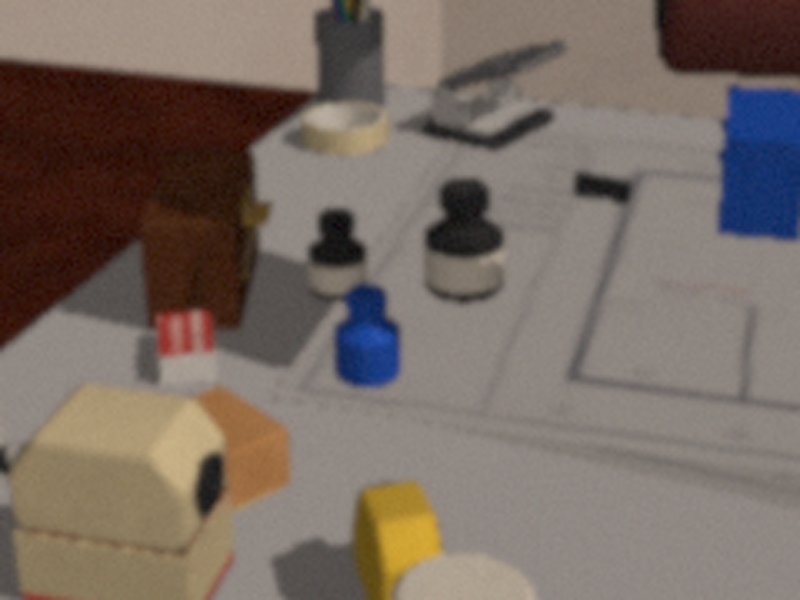

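The top and side views show three bottle-like things (top pixels): blue (239,215), large black (299,227) and small black (284,191). The small black one in front of the brass lip is meant, because it isn't blue and is the smaller of the other two. The brown box at (274,150) is the card box; the thing at (394,319) is the blue look-alike. Next I'll localise them by fitting silhouettes in both views.

```bash
cat > h.py <<'E'
from station import *
import numpy as np, cv2
from scipy.optimize import minimize
def proj(K,P):
    c=np.asarray(P)@np.array(K["R"]).T+K["t"]; return c[:,:2]/c[:,2:]*[K["fx"],K["fy"]]+[K["cx"],K["cy"]]
def ray(K,px,z):
    R=np.array(K["R"]); o=-R.T@K["t"]; d=R.T@[(px[0]-K["cx"])/K["fx"],(px[1]-K["cy"])/K["fy"],1]; return o+d*(z-o[2])/d[2]
def b2w(b,P):  # box frame -> world
    x,y,w=b; P=np.atleast_2d(P).astype(float); c,s=np.cos(w),np.sin(w)
    return np.c_[x+c*P[:,0]-s*P[:,1], y+s*P[:,0]+c*P[:,1], P[:,2]]
def w2b(b,p):
    x,y,w=b; c,s=np.cos(w),np.sin(w); dx,dy=p[0]-x,p[1]-y; return np.array([c*dx+s*dy,-s*dx+c*dy])
def hullmask(K,P,S=4):
    m=np.zeros((420*S,560*S),np.uint8); h=cv2.convexHull((proj(K,P)*S+S/2).astype(np.float32)).astype(np.int32)
    cv2.fillConvexPoly(m,h,1); return cv2.resize(m.astype(np.float32),(560,420),interpolation=cv2.INTER_AREA)
boxP=np.array([[x,y,z] for x in(-34,34) for y in(-69,69) for z in(0,88)])
def near(name,cam,px,r=25):
    L=[d for d in regions_of(name,cam) if np.hypot(d["extent"][0]-px[0],d["extent"][1]-px[1])<r]
    return L[0] if L else None
E
python3 - <<'E'
from h import *
Kt,Ks=get_calibration("top"),get_calibration("side")
get_image("top");get_image("side")
bt=near("card_box","top",(274,150)); bs=near("card_box","side",(221,215))
mt=bt["region"].astype(float) if bt else None; ms=bs["region"].astype(float) if bs else None
print(bt and bt["extent"], bs and bs["extent"])
def cost(b):
    c=0
    for K,m in((Kt,mt),(Ks,ms)):
        if m is None: continue
        h=hullmask(K,b2w(b,boxP)); c+=np.abs(h-m).sum()/m.sum()
    return c
p0=ray(Kt,(274,148),88)
r=minimize(cost,[p0[0],p0[1],.28],method="Nelder-Mead",options=dict(initial_simplex=[[p0[0],p0[1],.28],[p0[0]+15,p0[1],.28],[p0[0],p0[1]+15,.28],[p0[0],p0[1],.38]],xatol=.1,fatol=1e-4))
b=r.x; print("box",b.round(3),r.fun)
# independent check: hand-picked lid-top corners in crop pixels
for q,c in (((341,173),(34,69)),((525,120),(34,-69)),((550,210),(-34,-69))):
    print("corner",ray(Kt,(q[0]/3.333+140,q[1]/3.333+90),88).round(0),b2w(b,[[*c,88]])[0].round(0))
from scipy.optimize import least_squares
for n,pt,ps,zz in(("small",(284,191),(259,226),32),("big",(299,227),(299,221),42),("blue",(239,215),(270,249),32)):
    P=np.array([0,0,zz]); f=lambda v:np.r_[proj(Kt,[v])[0]-pt,proj(Ks,[v])[0]-ps]
    s=least_squares(f,[*ray(Kt,pt,zz)[:2],zz]); print(n,s.x.round(1),abs(s.fun).max().round(1),"box",w2b(b,s.x).round(1),"top-only",ray(Kt,pt,zz).round(0))
for n,px,z in(("staples",(232,166),22),("eraser",(316,138),13),("block",(184,201),40)):
    p=ray(Kt,px,z);print(n,p.round(0),w2b(b,p).round(0))
print(grasp_offset)
E
```

```text
[273.0, 150.5, 63.7, 51.8] [220.4, 222.0, 38.1, 48.4]
box [ 5.70542e+02 -1.65290e+01  3.24000e-01] 0.18853088080760116
corner [579.  56.  88.] [581.  60.  88.]
corner [621. -73.  88.] [625. -71.  88.]
corner [557. -92.  88.] [560. -93.  88.]
small [473.5 -44.4  33. ] 0.8 box [-100.9    4.4] top-only [472. -45.  32.]
big [381.9 -84.3  42.9] 0.4 box [-200.4   -4.3] top-only [383. -84.  42.]
blue [407.2  64.   33.6] 0.8 box [-129.3  128.3] top-only [409.  65.  32.]
staples [533.  87.  22.] [ -3. 110.]
eraser [ 612. -123.   13.] [   5. -115.]
block [440. 200.  40.] [-55. 247.]
18.700000000000003
```

```bash
cat >> h.py <<'E'
from scipy.spatial.transform import Rotation as Rot
def wristK():
    o=get_obs(); K=dict(get_calibration("wrist")); M=np.array(K["mount"])
    T=np.eye(4); T[:3,:3]=Rot.from_euler("xyz",o["ee_rot"],degrees=True).as_matrix(); T[:3,3]=o["tcp_pos"]
    C=np.linalg.inv(T@M); K["R"],K["t"]=C[:3,:3],C[:3,3]; return K
B=np.array([570.5,-16.5,.324])
E
python3 - <<'E'
from h import *
yaw=np.degrees(B[2])
p=b2w(B,[[-95,52,215]])[0]
for y in(yaw,yaw-180):
    print(y,solve_ik(p.tolist(),[180,0,y]))
goto(p.tolist(),[180,0,yaw]); grip(26,20)
K=wristK(); im=get_image("wrist"); print(get_obs()["t"],get_obs()["tcp_pos"],get_obs()["grip_width"],np.round(np.array(K["mount"]),2).tolist())
for c,z in(((-102,4,64),64),):
    print("bottle exp",proj(K,b2w(B,[c])).round())
box=im.copy()
for q in proj(K,b2w(B,[*boxP,[-52,-20,62],[-52,20,62],[-102,4,0],[-102,4,64]])): cv2.circle(box,tuple(int(v) for v in q),4,(0,255,0),1)
cv2.imwrite("pics/w1.png",box[:,:,::-1])
for n in("ink_bottle","card_box"):
    for d in spot_in(n,"wrist"): print(n,d["score"],d["extent"])
E
```

```text
18.563832562238673 [-8.36389671e+00 -6.94115143e+00  1.14419619e+02 -2.54444375e-14
  7.25215324e+01 -2.69277293e+01]
-161.43616743776133 None
3.8833 [463.86135943   2.55654031 214.99344023] 26.308728916671917 [[1.0, -0.0, -0.0, -0.0], [0.0, 0.95, 0.3, -76.59], [-0.0, -0.3, 0.95, -142.33], [0.0, 0.0, 0.0, 1.0]]
bottle exp [[276. 239.]]
ink_bottle 0.81 [250.4, 114.6, 45.5, 45.7]
ink_bottle 0.8 [275.2, 227.6, 36.2, 48.0]
card_box 0.96 [27.6, 344.2, 53.8, 135.1]
card_box 0.61 [369.6, 234.9, 95.8, 135.1]
```

View pics/w1.png

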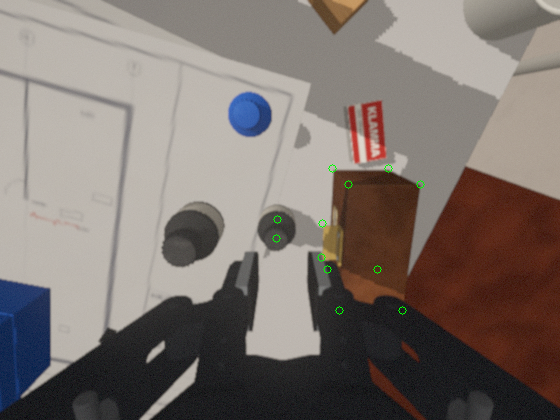

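The wrist view puts the small bottle at (276,230) and the lip at about (325,245), both within a few mm of my estimate; the big bottle is at (190,235), clear of the push path. I'll push towards -y.

Run:
```python
from h import *
g=lambda y,z:b2w(B,[[-103,y,z]])[0].tolist()
move_l(g(56,120),speed=150)
move_l(g(56,9),speed=100)
print(get_obs()["wrist_force"])
for y in(30,0,-30,-60,-78):
    move_l(g(y,9),speed=40); print(y,np.round(get_obs()["wrist_force"],1))
wait(.2)
im=get_image("top")
for d in spot_in("ink_bottle","top"):
    p=ray(get_calibration("top"),d["extent"][:2],32); print(round(d["score"],2),np.round(d["extent"]),w2b(B,p).round())
get_image("wrist");
cv2.imwrite("pics/t2.png",cv2.resize(im[90:270,140:380,::-1],(800,600),interpolation=cv2.INTER_CUBIC)); print(get_obs()["t"])
```

```text
[ 1.25868456 -0.02891936 -0.06173872]
30 [ 0.4  0.3 -0.8]
0 [ 0.6  0.4 -0.9]
-30 [-0.8 -1.  -1.1]
-60 [-0.2 -0.1 -0.3]
-78 [-0.6 -0.3 -0. ]
0.61 [321. 134.   6.   7.] [   7. -127.]
0.55 [239. 215.  20.  20.] [-127.  129.]
10.475
```

View pics/t2.png

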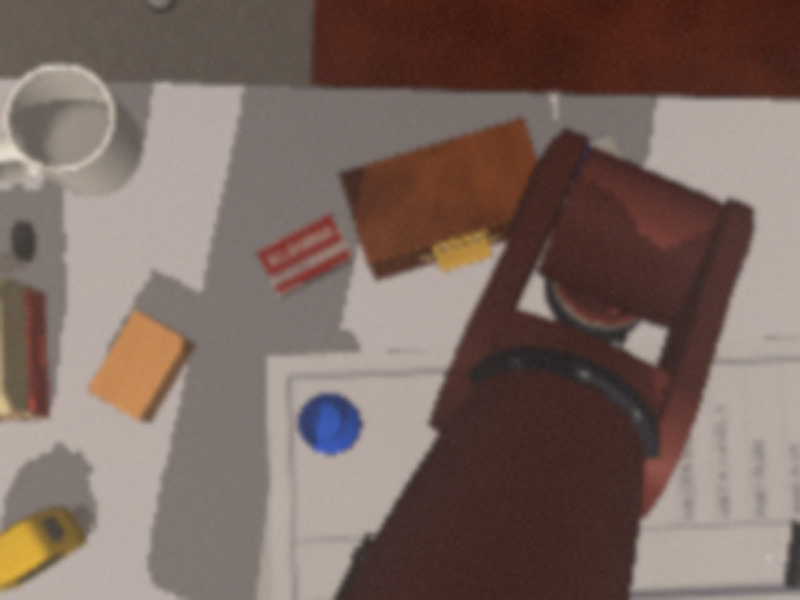

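```bash
cat >> h.py <<'E'
def pose(C,p,y=0,sgn=-1):
    """box-frame (x,z) of the finger's upper front corner, pitch p below level -> world TCP, rpy"""
    p=np.radians(p); m=np.array([np.sin(p),np.cos(p)]); T=np.array(C)-11*m
    z=np.array([np.cos(p),0,-np.sin(p)]); x=np.array([0,sgn,0.]); R=np.c_[x,np.cross(z,x),z]
    R=Rot.from_euler("z",B[2]).as_matrix()@R
    return b2w(B,[[T[0],y,T[1]]])[0].tolist(), Rot.from_matrix(R).as_euler("xyz",degrees=True).tolist()
def lipC(th,r=81,off=0):
    return [35-r*np.cos(th)+(2-off)*np.sin(th), 60+r*np.sin(th)+(2-off)*np.cos(th)]
E
python3 - <<'E'
from h import *
g=lambda y,z:b2w(B,[[-103,y,z]])[0].tolist()
move_l(g(-60,9),speed=60); move_l(g(-40,9),speed=120); move_l(g(-20,220),speed=200)
K=get_calibration("top")
for q in((437,270),(493,254),(465,262)): print("lip",w2b(B,ray(K,(q[0]/3.333+140,q[1]/3.333+90),65)).round(1))
for q in((341,173),(523,119)): print("back corner",w2b(B,ray(K,(q[0]/3.333+140,q[1]/3.333+90),88)).round(1))
for p in(35,40,45,50):
  for s in(-1,1):
    r=[]
    for C in([-150,130],[-80,40],lipC(0),lipC(.8),lipC(1.5)):
        q=solve_ik(*pose(C,p,0,s)); r.append(None if q is None else np.round(q).astype(int).tolist())
    print(p,s,r)
K=wristK();im=get_image("wrist")
for d in spot_in("ink_bottle","wrist"): print(round(d["score"],2),np.round(d["extent"]),w2b(B,ray(K,d["extent"][:2],35)).round())
for q in proj(K,b2w(B,[*boxP,[-52,-20,62],[-52,20,62]])): cv2.circle(im,tuple(int(v) for v in q),4,(0,255,0),1)
cv2.imwrite("pics/w3.png",im[:,:,::-1]);print(get_obs()["t"])
E
```

```text
lip [-50.7  21. ]
lip [-51.5 -21.2]
lip [-51.1  -0.1]
back corner [31.7 66.2]
back corner [ 31.1 -68.7]
35 -1 [None, [-41, 12, 143, 102, 46, -60], [-35, 10, 141, 102, 42, -54], [-31, 0, 139, 93, 39, -38], [-25, 2, 134, 93, 34, -32]]
35 1 [None, [-41, 12, 143, 102, 46, 120], [-35, 10, 141, 102, 42, 126], [-31, 0, 139, 93, 39, 142], None]
40 -1 [None, [-38, 8, 143, 95, 40, -51], [-33, 6, 140, 94, 37, -43], [-29, -2, 137, 82, 35, -25], [-23, 0, 132, 80, 31, -18]]
40 1 [None, [-38, 8, 143, 95, 40, 129], [-33, 6, 140, 94, 37, 137], None, None]
45 -1 [None, [-35, 5, 141, 86, 35, -39], [-30, 4, 138, 83, 32, -31], [-27, -3, 136, 70, 33, -12], [-21, 0, 130, 66, 30, -3]]
45 1 [None, [-35, 5, 141, 86, 35, 141], None, None, None]
50 -1 [[-44, -22, 146, 50, 48, -5], [-32, 3, 140, 75, 31, -25], [-28, 2, 136, 70, 30, -16], [-25, -4, 133, 56, 32, 2], [-20, -1, 127, 52, 30, 11]]
50 1 [None, None, None, None, None]
0.84 [282. 258.  36.  47.] [-105. -106.]
0.79 [258.  41.  47.  58.] [-128.  129.]
12.55
```

View pics/w3.png

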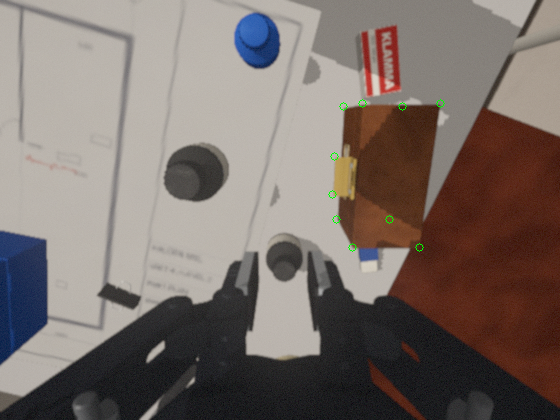

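Bottle is upright at box (-105,-106), i.e. past the end; staples and eraser look unmoved. Box and lip match the overlay to about 2 mm. Now the lid.

Run:
```python
from h import *
f=lambda s:print(s,np.round(get_obs()["wrist_force"],1),round(get_obs()["t"],2))
grip(0,20)
goto(*pose([-150,130],50)); f("pre")
move_l(*pose([-85,45],50),speed=100); f("front")
move_l(*pose([-47,51],50),speed=40); f("under")
for th in(0.05,.15,.3):
    move_l(*pose(lipC(th),50),speed=40); f(th)
im=get_image("side"); cv2.imwrite("pics/s4.png",cv2.resize(im[130:310,130:370,::-1],(800,600),interpolation=cv2.INTER_CUBIC))
```

```text
pre [ 0.5  0.2 -0. ] 13.77
front [ 0.4 -0.1  0.3] 14.98
under [-0.6  0.3 -1.1] 16.09
0.05 [-4.3 -0.6 -0.8] 16.62
0.15 [-2.7 -0.1 -0.9] 16.97
0.3 [-0.4 -0.9 -0.4] 17.42
```

View pics/s4.png

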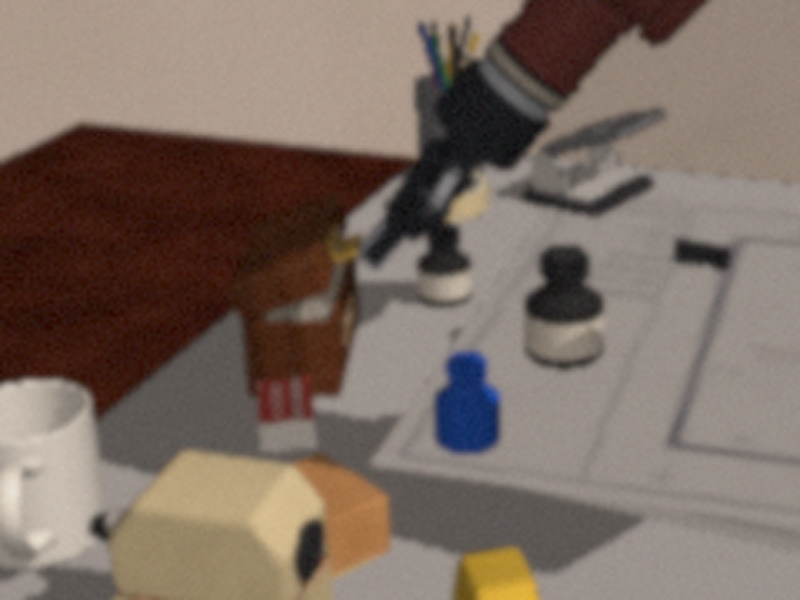

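The lid is lifting: the lip at (345,245) sits on the fingertip and everything else stands in place. I'll carry on along the arc.

Run:
```python
from h import *
f=lambda s:print(s,np.round(get_obs()["wrist_force"],1),round(get_obs()["t"],2))
for th in(.45,.6,.75,.9,1.05,1.2,1.3,1.4,1.5):
    move_l(*pose(lipC(th,r=80),50),speed=50); f(th)
wait(.7)
C=lipC(1.5,r=80)
move_l(*pose([C[0]-60,C[1]+25],50),speed=100)
move_l(*pose([C[0]-100,C[1]+80],50),speed=150); f("back")
wait(.5)
for c in("side","top"):
    im=get_image(c)
    if c=="side": im=im[130:310,130:370]
    else: im=im[90:270,140:380]
    cv2.imwrite(f"pics/{c}5.png",cv2.resize(im[:,:,::-1],(800,600),interpolation=cv2.INTER_CUBIC))
    for d in spot_in("ink_bottle",c): print(c,round(d["score"],2),np.round(d["extent"]),w2b(B,ray(get_calibration(c),d["extent"][:2],32)).round())
```

```text
0.45 [-0.8 -0.4 -0.5] 17.86
0.6 [ 0.1  0.3 -0.5] 18.25
0.75 [-0.4 -0.4 -0.2] 18.64
0.9 [-0.1  0.9 -1.1] 19.03
1.05 [ 0.2  0.5 -0.2] 19.43
1.2 [0.2 0.4 1.1] 19.82
1.3 [-0.2 -0.1  0.1] 20.12
1.4 [-0.6 -0.5  0.5] 20.43
1.5 [ 0.  -0.4  0.3] 20.74
back [-0.2  0.3  0.3] 22.84
side 0.89 [299. 220.  25.  41.] [-203.  -34.]
side 0.69 [271. 251.  21.  32.] [-134.  137.]
side 0.64 [262. 210.  21.  23.] [-102. -106.]
top 0.66 [238. 216.  17.  20.] [-128.  131.]
```

View pics/side5.png

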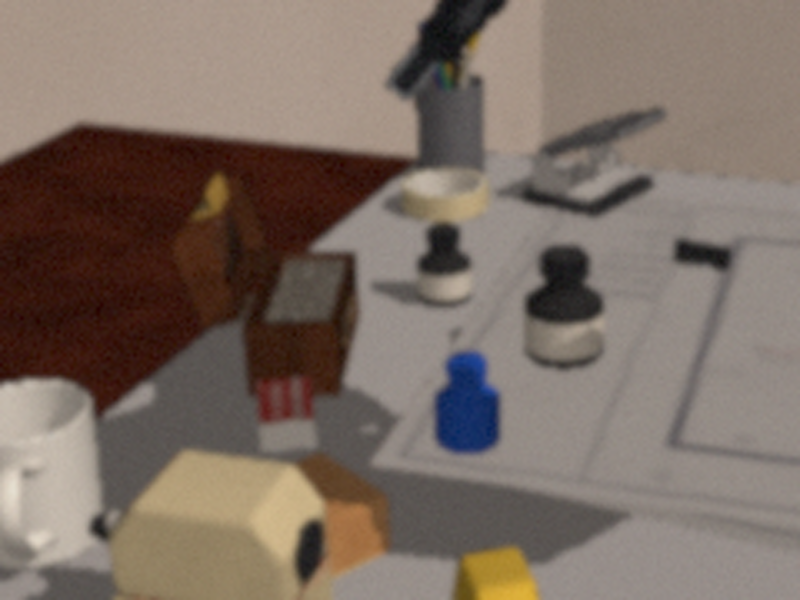

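View pics/top5.png

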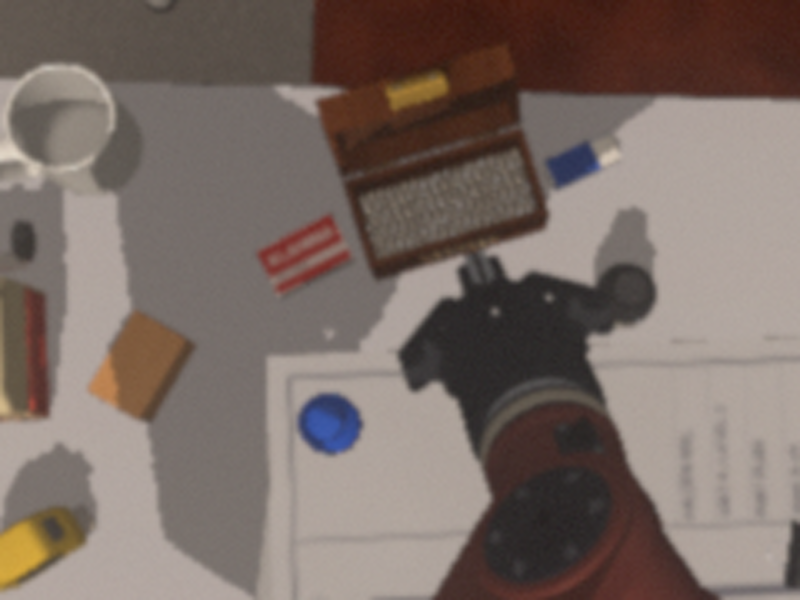

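The lid leans back with the lip at top-view pixel (417,90), the bottle stands upright past the end, and the bystanders haven't moved. I'll do a quick check of the lid angle, then hand in.

Run:
```python
from h import *
K=get_calibration("top")
for th in(1.3,1.5,1.7,1.83):
    C=lipC(th,r=80); print(th,((proj(K,b2w(B,[[C[0],0,C[1]]]))[0]-[140,90])*3.333).round())
sign_off(); print(get_obs()["t"])
```

```text
1.3 [435. 151.]
1.5 [428. 127.]
1.7 [421. 105.]
1.83 [417.  92.]
the job is handed in; nothing more can be done
the job is handed in; nothing more can be done
```

The job is done and handed in: the ink bottle is past the right end of the box and the lid leans back, open. `sign_off` gives no verdict, so these are my own last checks.

- **Bottle:** I pushed the small black bottle sideways with a slightly open, non-gripping gripper. The wrist and side views put it upright at about 106 mm to the right of the box's middle (88 mm needed). In the last top picture the network missed it, but it is visible there, standing beside the gripper.
- **Lid:** I raised it with the closed fingertips under the brass lip until gravity took it back. The lip showed at pixel (417,90) in the last enlarged top picture; (417,92) is expected at the 1.83 rad stop, so it leans at its stop. The fingers were well clear of it.
- **Forces and time:** The wrist force, read after each move, was at most about 4.5 N. The work took about 23 s of the 51 s allowed.
- **Other things:** The staples, eraser, wooden block, blue bottle and large black bottle look unmoved in the pictures. I did not re-measure them.

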